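Mount the tube carrier on the clinic's sample rotator

TASK

Put the loose tube carrier back on the leaning spindle of the sample rotator: turn it until its teeth mesh with the spindle's and push it fully home. It must end with its red tube holder lined up with the red pointer on the machine (once meshed, the spindle turns along with it) and let go of; leave the other things on the table where they are.

Things in the scene. Friction and masses are not known exactly. Their poses are not given: they have to be found in the camera images.
- carrier: Loose white tube carrier, 0.35 kg: disc 150 mm across (8 to 14 mm above origin), six tube holders on it (to 76 mm radius, 36 mm high; five blue, one red), grey hub 68 mm across, 48 mm high, black grip bar on top. Origin: centre of hub's underside; z up its axis, out through the bar; x to the red holder. Starts hub down on the table. It stays on the spindle by its own weight.
- grip_bar (a point): Middle of the carrier's black grip bar, at (0, 0, 68) mm in the carrier's frame. The bar is 46 mm long (carrier x), 24 mm wide (carrier y), from 48 to 89 mm above the carrier's underside. Axes as the carrier's.
- carrier_socket (a point): Same point and axes as the carrier's origin: mouth of the socket under its hub, 42 mm deep. Six inward brass teeth, 5 mm wide and 14 mm high, start at the mouth and leave a bore 27 mm across. They stand at 30, 90, 150... degrees about z from x, so the gaps lie at 0, 60, 120... degrees.
- red_holder (a point): Middle of the carrier's red tube holder, at (56, 0, 28) mm in the carrier's frame.
- rotator: Sample rotator, fixed white machine, base about 170 x 170 x 45 mm, origin under it on the table; z up. Its spindle leans out to its -x side. A post at its back (+x), up to 150 mm high, carries a red pointer.
- spindle_seat (a point): On the spindle's axis at the top of its flat flange (72 mm across), where the hub's underside must rest; 110 mm above the table. Frame fixed to the housing: z out along the spindle's axis, 30 degrees from vertical towards the rotator's -x; x uphill, towards the red pointer. If the teeth do not mesh the carrier stops 14 mm short of this seat.
- spindle_tip (a point): Top of the pilot pin, 38 mm along z from spindle_seat, same axes. The steel pin is 24 mm across; its last 10 mm taper to 10 mm. Round its foot stand six outward brass teeth, 6 mm wide, 14 mm high from the flange, flat topped, out to 24 mm from the axis; they fit the gaps in the carrier's socket with about 0.11 rad of play either way.
- pointer (a point): Inner end of the fixed red pointer bar, (84, 0, 14) mm in spindle_seat's frame; it runs 30 mm further outward, is 10 mm wide, 6 mm thick, and clears the rim of the seated carrier by 8 mm.
- spindle (a joint): Turn of the spindle about spindle_seat's z, rad, counter-clockwise seen from above. At 0 its teeth stand at 0, 60, 120... degrees from spindle_seat's x. Starts between 0.34 and 0.70. It can be turned either way (6 rad), against a steady friction of 0.22 N m, and stays where it is left.
- wash_bottle: Bystander: clear bottle with a white cap, 56 mm across, 130 mm high; origin centre of underside; loose, leave it alone.
- pill_jar: Bystander: small amber jar with a white cap, 48 mm across, 65 mm high; origin centre of underside; loose, leave it alone.
- carton: Bystander: blue carton 90 x 60 x 45 mm; origin centre of underside; loose, leave it alone.
- steel_bowl: Bystander: steel bowl 120 mm across, 45 mm high; origin centre of underside; loose, leave it alone.
- blue_cup: Bystander: blue plastic cup 72 mm across, 90 mm high; origin centre of underside; loose, leave it alone.
- vial: Bystander: small vial with an orange cap, 36 mm across, 55 mm high; origin centre of underside; loose, leave it alone.
Mind the look-alikes: they are no part of the job. What is shaped like the rotator but purple is not meant.

How it is judged:
By the outcome, as a careful person would: the job done as asked, in the order asked, and still so for the second after the job is handed in, with the robot touching nothing.
It also fails if it takes over 42 s, if anything falls off the work surface, if the arm or the gripper's body presses on something with over 40 N, if the wrist force passes 120 N, or if a joint passes its speed limit or range.

ROBOT

A 6-joint arm with a two-finger parallel gripper is mounted at the origin on the work surface. World frame = base frame: x ahead of the robot, y to its left, z up, the work surface at z = 0. Lengths are in mm, angles in rad, forces in N, time in s.
With the tool pointing down it reaches from about 325 to 875 mm from the base axis. Payload 4.4 kg.
Tool frame: the origin (TCP) lies on the mounting face of the last link; the fingertips stand 173 mm ahead of it and the grasp point (between the pads) lies 155 mm ahead of it; z points along the fingers, y is the direction in which the jaws open and shut (so a half turn about z gives the same grasp; the last joint's range is limited). The gripper opens to 85 mm and grips with 20 to 120 N. Pads are 22 mm wide; open, the fingers measure 114 mm over their backs; the gripper's body (76 mm by 85 mm) begins 54 mm behind the grasp point. The pads swing forward as they close: fully open they stand 13 mm farther back than shut.
Start: joints at [0.978, 0.207, 1.542, -0, 1.393, -0.15], TCP at [246.381, 519.543, 404.682] pointing down, gripper open.
Joint ranges: [-2.73, 2.73], [-0.86, 2.22], [0.23, 2.46], [-1.11, 4.25], [0.08, 2.63], [-2.82, 2.82]. Speed limits (rad/s): [2.79, 2.79, 3.14, 3.14, 3.14, 3.14].

INTERFACE

Orientations are given as a rotation vector (axis times angle).
In Python, from rig import r gives the robot as it stands.
- The arm moves only by the tool servo_tool, never from a script. Its argument "steps" is a list of rows, each an object with "delta_pos": the shift along the world's x, y, z in mm, a list of three; "twist": the turn about the world's z in rad. A call has 1 to 8 rows; each row is the pose to reach, as a shift and turn from the pose measured when the call began; what a row does not reach only later rows make up. A row lasts 1/12 s, in which the tool goes at most 41.7 mm and 7.16 degrees, less where a joint would pass 70% of its speed; a pose out of reach is approached as far as the arm can. A call with a gripper value outside its range is refused whole. "claw" is the opening in per cent of the stroke, from 0 (shut) to 100 (fully open), set as the call begins (left out, the last holds). The fingers move at their own pace and stop on an object; the grip force is fixed at half the most. Time passes only in rows, so rows that repeat a pose let the fingers close. It gives the time, the measured TCP pose, the force and the opening at its end, in the units of the state.
- r.read_state(): the state, without advancing time (a new reading comes with each control period).
- r.capture(name): name is "side" or "top"; returns a dict with "color" (384x512x3 uint8, blue, green, red), "fx", "fy", "cx", "cy" (pixels), "camera_from_world" (4x4, takes a point from world to camera coordinates). Camera axes: x right, y up, looking along -z (the intrinsics and any distortion apply to the point x, -y, -z); pixel columns grow to the right and rows downward; lengths in mm; the calibration is good to about 2 mm. A picture is of the moment at which its call begins. There is no depth.
- r.hand_in(): hands the job in, once; it reports no verdict.
The state is a dict: "time": time; "q": joint angles; "qd": joint speeds; "joint_efforts": joint torques, N m; "position": TCP position; "orientation": TCP orientation; "force": force on the tool from outside, world axes, zero at the start; "moment": the same for the moment, N m; "grip_width": opening from 0.0 (shut) to 1.0 (fully open).
Only numpy, scipy, OpenCV 4.12 (cv2) and the standard library are available. Lean on these libraries where they do the work, as an engineer would, in place of code of your own. Each camera call takes 0.05 s, during which the arm holds its last target.

## Working session

There is one attempt and no reset: what is moved stays moved. The work goes in short steps, Python scripts to look and compute and a tool call to move; the robot and the scene stay as the last step left them, time stands still between calls to the robot, and variables do not carry over. Pictures are saved under pics/ and viewed, and the job is handed in when it is done.

Besides the shell and the picture viewer there is one more tool, called as name(argument=value, ...) on one line, values as JSON. servo_tool: Moves the arm, as the interface text tells. Its arguments: {"type":"object","properties":{"steps":{"type":"array","items":{"type":"object","properties":{"delta_pos":{"type":"array","items":{"type":"number"}},"twist":{"type":"number"}}}},"claw":{"type":"number"}},"required":["steps"]}

```bash
mkdir -p pics; ls; cat > h.py <<'E'
import numpy as np,cv2
from rig import r
def cap(n,out=None):
    c=r.capture(n)
    if out: cv2.imwrite(f'pics/{out}.png',c['color'])
    np.save(f'{n}.npy',c,allow_pickle=True); return c
def load(n): return np.load(f'{n}.npy',allow_pickle=True).item()
def ray(c,u,v):
    T=np.array(c['camera_from_world']);R=T[:3,:3];t=T[:3,3]
    d=np.array([(u-c['cx'])/c['fx'],-(v-c['cy'])/c['fy'],-1.])
    return -R.T@t,R.T@d
def onz(c,u,v,z):
    o,d=ray(c,u,v);return o+d*(z-o[2])/d[2]
def proj(c,p):
    T=np.array(c['camera_from_world']);q=T[:3,:3]@np.asarray(p,float)+T[:3,3]
    return np.array([c['cx']+c['fx']*q[0]/-q[2],c['cy']+c['fy']*(-q[1])/-q[2]])
def tri(c1,p1,c2,p2):
    o1,d1=ray(c1,*p1);o2,d2=ray(c2,*p2);d1/=np.linalg.norm(d1);d2/=np.linalg.norm(d2)
    s=np.linalg.lstsq(np.c_[d1,-d2],o2-o1,rcond=None)[0]
    a=o1+s[0]*d1;b=o2+s[1]*d2;return (a+b)/2,np.linalg.norm(a-b)
E
python3 - <<'E'
from h import *
for n in('side','top'):
    c=cap(n,n+'0'); print(n,{k:v for k,v in c.items() if k!='color'}, ray(c,256,192)[0])
print(r.read_state())
E
```

```text
pics
side {'fx': 459.62171385227066, 'fy': 459.62171385227066, 'cx': 253.75578099674823, 'cy': 196.3526768670302, 'camera_from_world': array([[-9.80867509e-01, -1.94127112e-01, -1.46148340e-02,
         5.02256075e+02],
       [ 9.78489674e-02, -5.56516338e-01,  8.25054631e-01,
        -1.58731782e+02],
       [-1.68298867e-01,  8.07839235e-01,  5.64863932e-01,
        -1.38565746e+03],
       [ 0.00000000e+00,  0.00000000e+00,  0.00000000e+00,
         1.00000000e+00]])} [ 274.97382596 1128.55315686  921.01070432]
top {'fx': 395.3844157407065, 'fy': 395.3844157407065, 'cx': 249.3292098475329, 'cy': 183.0028763130238, 'camera_from_world': array([[-2.22022948e-02, -9.99443633e-01, -2.48893947e-02,
         5.70250082e+00],
       [ 9.93250023e-01, -2.48860447e-02,  1.13291993e-01,
        -4.84992200e+02],
       [-1.13848360e-01, -2.22060496e-02,  9.93249940e-01,
        -1.30585944e+03],
       [ 0.00000000e+00,  0.00000000e+00,  0.00000000e+00,
         1.00000000e+00]])} [ 333.17516674  -35.36818902 1352.13247787]
{'time': 0.1, 'q': array([ 9.77530343e-01,  2.07367161e-01,  1.54281546e+00, -2.74623538e-05,
        1.39349687e+00, -1.50513749e-01]), 'qd': array([ 0.00183555, -0.002236  , -0.00168389, -0.00028107, -0.00026579,
        0.00063452]), 'joint_efforts': array([ 8.13241877e-04, -3.84088898e+01, -2.92547929e+01, -4.38881477e-05,
        4.77647685e-03,  6.06006509e-06]), 'position': array([246.18265576, 519.27294763, 403.62103979]), 'orientation': array([-0.68963816, -3.06421088,  0.00306863]), 'force': array([-1.02950298, -0.85846448,  0.23872299]), 'moment': array([-0.04572684,  0.06185065,  0.01459812]), 'grip_width': 0.9996734079710166}
```

View pics/side0.png

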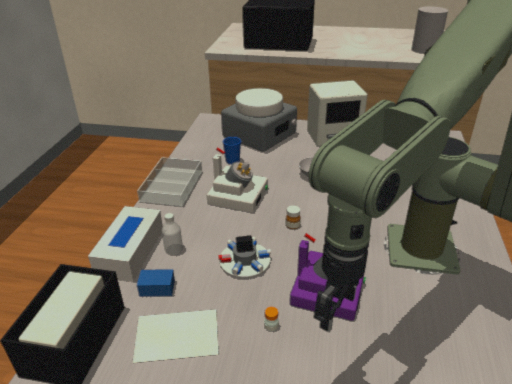

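View pics/top0.png

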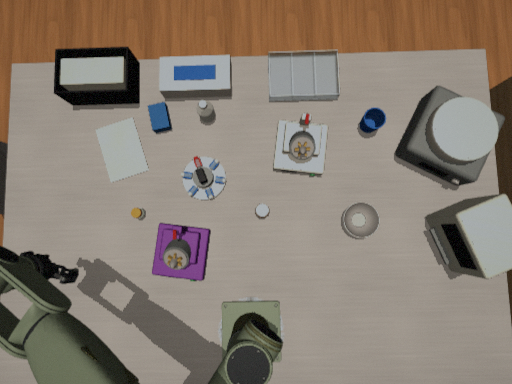

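```bash
python3 - <<'E'
from h import *
t=load('top')['color'];s=load('side')['color']
a=cv2.resize(t[100:205,170:335],None,fx=4.6,fy=4.6,interpolation=cv2.INTER_CUBIC)
b=cv2.resize(s[140:280,190:320],None,fx=4.2,fy=4.2,interpolation=cv2.INTER_CUBIC)
cv2.imwrite('pics/ct.png',a);cv2.imwrite('pics/cs.png',b)
E
```

```text
(no output)
```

View pics/ct.png

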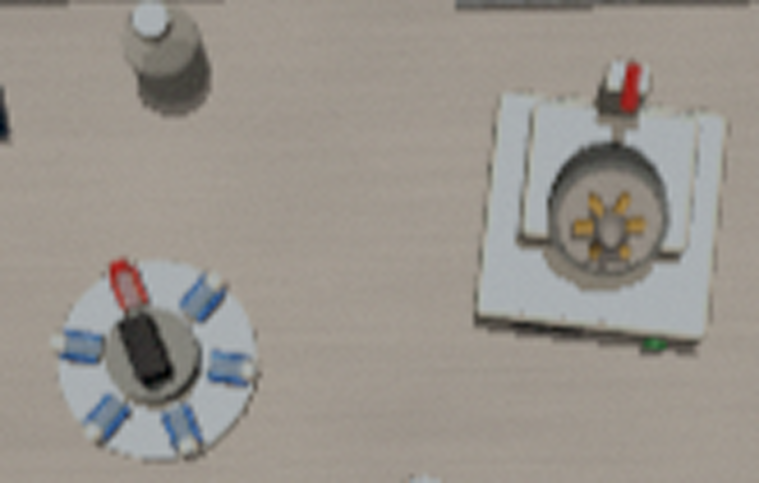

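View pics/cs.png

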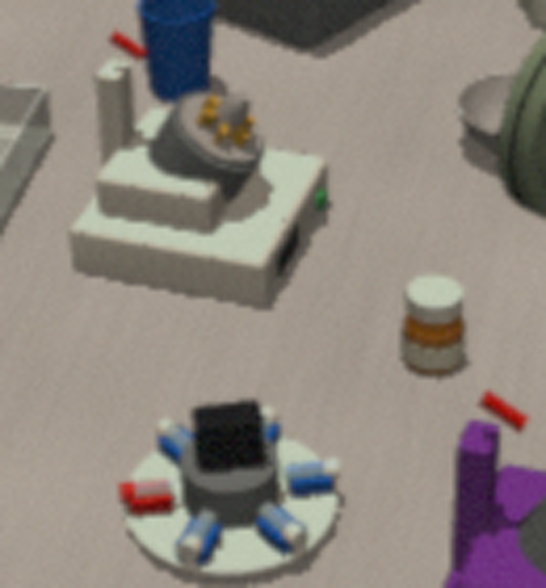

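```bash
cat > meas.py <<'E'
from h import *
def comps(m,off=(0,0),amin=4):
    n,l,st,ce=cv2.connectedComponentsWithStats(m.astype(np.uint8),connectivity=8)
    return [(st[i,4],(ce[i]+off).round(2),st[i,:4]+np.array([off[0],off[1],0,0])) for i in range(1,n) if st[i,4]>=amin]
def masks(c):
    hsv=cv2.cvtColor(c['color'],cv2.COLOR_BGR2HSV);H,S,V=[hsv[...,i].astype(int) for i in range(3)]
    return dict(red=((H<6)|(H>174))&(S>150)&(V>90),yel=(H>14)&(H<28)&(S>120)&(V>80),black=(V<50),blue=(H>100)&(H<125)&(S>90))
if __name__=='__main__':
    for n,roi in(('top',(170,335,100,205)),('side',(190,320,140,280))):
        c=load(n);m=masks(c);x0,x1,y0,y1=roi
        for k in('red','yel','black','blue'):
            print(n,k)
            for a in comps(m[k][y0:y1,x0:x1],(x0,y0)): print('  ',a[0],a[1],a[2])
E
python3 meas.py
```

```text
top red
   26 [306.46 119.15] [305 114   4  10]
   17 [196.53 159.  ] [194 157   7   7]
top yel
   8 [299.12 144.25] [298 143   3   4]
   7 [304.86 143.71] [304 142   3   4]
   12 [296.5 149. ] [295 148   4   3]
   8 [307.5 148.5] [306 148   4   2]
   4 [305.25 154.  ] [305 153   2   3]
   4 [298.5 154.5] [298 154   2   2]
top black
   5 [170. 126.] [170 124   1   5]
   69 [201.19 175.75] [196 169  11  15]
   4 [291.5 171. ] [290 171   4   1]
top blue
   4 [170.  126.5] [170 125   1   4]
   7 [211.29 163.14] [210 161   4   5]
   13 [215.   166.15] [213 164   5   6]
   7 [188.   172.57] [185 172   7   2]
   12 [187.17 177.33] [183 177   8   2]
   7 [219. 177.] [216 177   7   1]
   12 [218.33 181.83] [215 181   8   3]
   7 [190.86 188.43] [189 186   5   5]
   13 [194.69 191.31] [193 189   5   6]
   12 [211.17 191.33] [210 188   4   8]
   7 [206.43 192.57] [206 190   2   6]
side red
   17 [220.   150.18] [217 148   8   5]
   33 [309.67 237.33] [305 234  10   8]
   48 [223.85 258.65] [219 255  12   7]
side yel
   19 [239.58 165.89] [238 163   4   7]
   28 [245.75 170.89] [242 168   8   7]
   48 [292.52 219.15] [287 216  13   7]
side black
   9 [245. 142.] [244 140   4   5]
   8 [275.25 141.  ] [272 140   7   3]
   8 [269.88 144.12] [268 143   5   3]
   13 [253.69 145.23] [251 144   7   4]
   5 [266.8 146.4] [266 145   3   3]
   39 [312.44 181.15] [311 171   6  18]
   19 [244.47 182.79] [242 181   6   5]
   23 [258.09 199.26] [256 194   5  11]
   225 [244.17 243.82] [237 236  16  16]
side blue
   330 [231.88 149.99] [223 140  19  24]
   11 [254.09 242.64] [253 241   3   4]
   17 [230.12 246.12] [228 244   5   5]
   37 [263.62 254.86] [259 253  10   5]
   29 [254.24 266.28] [251 263   8   8]
   23 [239.65 268.22] [238 264   5  10]
```

```bash
python3 - <<'E'
from meas import *
t=load('top');s=load('side')
p,e=tri(t,(306.46,119.15),s,(220,150.18));print('pointer',p.round(1),e.round(1))
print('tooth centre top@122',onz(t,302,149,122.1).round(1))
# rotator base corners z=45
cr=np.array([(503,93),(725,117),(705,335),(478,318)])/4.6+[170,100]
w=np.array([onz(t,u,v,45) for u,v in cr]);print(w.round(0),w.mean(0).round(1))
x=np.mean([w[0]-w[3],w[1]-w[2]],0);y=np.mean([w[0]-w[1],w[3]-w[2]],0);print(np.arctan2(x[1],x[0]),np.arctan2(-y[0],y[1]))
# carrier disc
hsv=cv2.cvtColor(t['color'],cv2.COLOR_BGR2HSV)
m=np.zeros(hsv.shape[:2],np.uint8);g=t['color'].astype(int)
d=(g[...,2]-g[...,0])<5   # not wood
m[150:208,175:232]=((d)|(hsv[...,1]>110)|(hsv[...,2]<60))[150:208,175:232]
m=cv2.morphologyEx(m,cv2.MORPH_CLOSE,np.ones((5,5)))
cs,_=cv2.findContours(m,cv2.RETR_EXTERNAL,cv2.CHAIN_APPROX_NONE);c=max(cs,key=cv2.contourArea)
el=cv2.fitEllipse(c);print('ellipse',el,cv2.contourArea(c));C=onz(t,*el[0],12);print('carrier',C.round(1))
print('bar top',onz(t,201.2,175.8,85).round(1))
b=masks(t)['black'][165:190,190:215];
print('red hold',onz(t,196.53,159,30).round(1))
p,e=tri(t,(196.53,159),s,(223.85,258.65));print(p,e)
R=onz(t,196.53,159,30);print('yaw red',np.arctan2(*(R-C)[[1,0]]))
ys,xs=np.nonzero(masks(t)['black'][165:190,190:215]);vx=cv2.fitLine(np.c_[xs,ys].astype(np.float32),cv2.DIST_L2,0,.01,.01).ravel()
a=onz(t,201.2,175.8,85);bb=onz(t,201.2-10*vx[0],175.8-10*vx[1],85);print('yaw bar',np.arctan2(*(bb-a)[[1,0]]))
bp=[(215,166.15),(211.29,163.14),(219,177),(218.3,181.8),(211.2,191.3),(206.4,192.6),(194.7,191.3),(190.9,188.4),(187.2,177.3),(188,172.6)]
# holder pairs -> centres; opposite pairs
q=[(213.1,164.6),(218.6,179.4),(208.8,192),(192.8,189.8),(187.6,175)]
W=[onz(t,*u,28) for u in q];print('pair mids',((W[0]+W[3])/2).round(1),((W[1]+W[4])/2).round(1))
print([round(float(np.degrees(np.arctan2(*(w-C)[[1,0]]))),1) for w in W])
for nm,q,z in(('jar',(262,211),65),('bottle',(205,105),130),('cup',(373,120),90),('bowl',(360,220),45)): print(nm,onz(t,*q,z).round(0))
E
```

```text
pointer [ 660.7 -186.9  176. ] 3.4
tooth centre top@122 [ 577.9 -176.3  122.1]
[[ 694. -112.   45.]
 [ 671. -274.   45.]
 [ 511. -253.   45.]
 [ 528.  -89.   45.]] [ 601.  -182.1   45. ]
-0.13603262924669574 -0.1205800166109448
ellipse ((203.58905029296875, 177.63058471679688), (42.36997604370117, 42.63655471801758), 41.9060173034668) 1412.0
carrier [509.2 151.   12. ]
bar top [505.8 148.5  85. ]
red hold [571.4 172.   30. ]
[569.09829529 172.46316243  23.70549794] 6.763857727113892
yaw red 0.3259186560548012
yaw bar 0.5543560192386981
pair mids [508.8 150.8  28. ] [508.7 150.5  28. ]
[-40.0, -100.1, -159.3, 140.8, 81.0]
jar [388. -46.  65.]
bottle [727. 128. 130.]
cup [ 674. -413.   90.]
bowl [ 352. -365.   45.]
```

```bash
python3 - <<'E'
from h import *
from scipy.spatial.transform import Rotation as Ro
s=r.read_state();R=Ro.from_rotvec(s['orientation']).as_matrix();print(R.round(3))
yj=np.arctan2(R[1,1],R[0,1]);print('jaw yaw',yj)
for name,y in(('grasp',.355),('place',-.128)):
    d=(y+np.pi/2-yj+np.pi/2)%np.pi-np.pi/2;print(name,'twist',d)
E
```

```text
[[-0.904  0.428 -0.001]
 [ 0.428  0.904 -0.002]
 [ 0.    -0.002 -1.   ]]
jaw yaw 1.128049259354826
grasp twist 0.7977470674400706
place twist 0.3147470674400705
```

servo_tool(steps=[{"delta_pos": [30, -40, 0], "twist": 0.1}, {"delta_pos": [60, -75, 0], "twist": 0.2}, {"delta_pos": [85, -110, 0], "twist": 0.3}, {"delta_pos": [110, -145, 0], "twist": 0.4}, {"delta_pos": [135, -180, 0], "twist": 0.5}, {"delta_pos": [160, -215, 0], "twist": 0.6}, {"delta_pos": [180, -250, 0], "twist": 0.7}, {"delta_pos": [205, -285, 0], "twist": 0.8}], claw=100)

```text
time: 0.77
position: [441.3, 247.3, 403.2]
orientation: [0.566, -3.089, 0.003]
force: [0.3, 1.2, 0.2]
grip_width: 1.0
```

servo_tool(steps=[{"delta_pos": [20, -30, -15], "twist": 0}, {"delta_pos": [40, -60, -40], "twist": 0}, {"delta_pos": [67, -96, -70], "twist": 0}, {"delta_pos": [67.5, -96.3, -100], "twist": 0}, {"delta_pos": [67.5, -96.3, -100], "twist": 0}, {"delta_pos": [67.5, -96.3, -100], "twist": 0}])

```text
time: 1.27
position: [507.7, 150.1, 300.3]
orientation: [0.561, -3.083, 0.002]
force: [-0.2, -0.0, 0.5]
grip_width: 1.001
```

```bash
python3 - <<'E'
from h import *
print(r.read_state()['position'],r.read_state()['orientation'],r.read_state()['q'])
c=cap('side');cv2.imwrite('pics/s1.png',cv2.resize(c['color'][150:290,180:330],None,fx=4,fy=4,interpolation=cv2.INTER_CUBIC))
c=cap('top');cv2.imwrite('pics/t1.png',cv2.resize(c['color'][120:220,150:260],None,fx=5,fy=5,interpolation=cv2.INTER_CUBIC))
E
```

```text
[507.70273873 150.07886535 300.32791401] [ 5.61240710e-01 -3.08260318e+00  2.05834846e-03] [ 0.12435551  0.22486311  1.75089303 -0.00192442  1.17406465 -1.80587885]
```

View pics/s1.png

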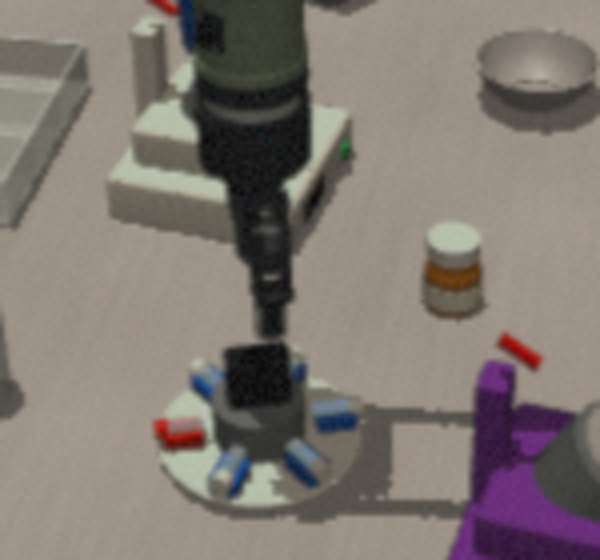

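View pics/t1.png

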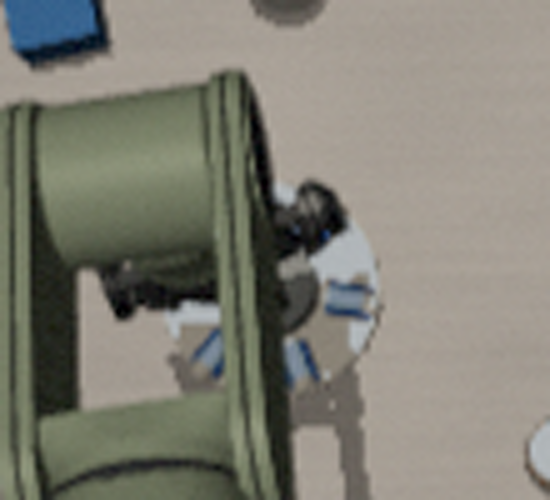

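servo_tool(steps=[{"delta_pos": [1, 0.7, -30], "twist": -0.005}, {"delta_pos": [1, 0.7, -55], "twist": -0.005}, {"delta_pos": [1, 0.7, -73], "twist": -0.005}, {"delta_pos": [1, 0.7, -73], "twist": -0.005}])

```text
time: 1.7
position: [508.3, 153.5, 229.8]
orientation: [0.562, -3.087, 0.002]
force: [-0.8, 0.5, 0.1]
grip_width: 1.0
```

servo_tool(steps=[{"delta_pos": [0, 0, 0]}, {"delta_pos": [0, 0, 0]}, {"delta_pos": [0, 0, 0]}, {"delta_pos": [0, 0, 0]}, {"delta_pos": [0, 0, 0]}, {"delta_pos": [0, 0, 0]}, {"delta_pos": [0, 0, 0]}, {"delta_pos": [0, 0, 0]}], claw=0)

```text
invalid input at $.steps[0]: expected keys delta_pos, twist
```

servo_tool(steps=[{"delta_pos": [0.4, -2.5, -2], "twist": 0}, {"delta_pos": [0.4, -2.5, -2], "twist": 0}, {"delta_pos": [0.4, -2.5, -2], "twist": 0}])

```text
time: 1.95
position: [509.6, 151.5, 230.1]
orientation: [-0.564, 3.09, -0.003]
force: [-0.1, -0.2, 1.1]
grip_width: 0.998
```

servo_tool(steps=[{"delta_pos": [0, 0, 0], "twist": 0}, {"delta_pos": [0, 0, 0], "twist": 0}, {"delta_pos": [0, 0, 0], "twist": 0}, {"delta_pos": [0, 0, 0], "twist": 0}, {"delta_pos": [0, 0, 0], "twist": 0}, {"delta_pos": [0, 0, 0], "twist": 0}, {"delta_pos": [0, 0, 0], "twist": 0}, {"delta_pos": [0, 0, 0], "twist": 0}], claw=0)

```text
time: 2.62
position: [510.0, 151.4, 230.6]
orientation: [-0.563, 3.089, -0.003]
force: [0.5, -0.7, 3.4]
grip_width: 0.268
```

servo_tool(steps=[{"delta_pos": [0, 0, 15], "twist": 0}, {"delta_pos": [0, 0, 40], "twist": 0}, {"delta_pos": [0, 0, 70], "twist": 0}, {"delta_pos": [0, 0, 105], "twist": 0}, {"delta_pos": [0, 0, 140], "twist": 0}, {"delta_pos": [0, 0, 165], "twist": 0}, {"delta_pos": [0, 0, 175], "twist": 0}, {"delta_pos": [0, 0, 175], "twist": 0}])

```text
time: 3.28
position: [510.5, 151.6, 407.4]
orientation: [-0.563, 3.085, -0.003]
force: [-0.2, -0.7, -3.6]
grip_width: 0.267
```

servo_tool(steps=[{"delta_pos": [0, -20, 0], "twist": -0.06}, {"delta_pos": [0, -50, 0], "twist": -0.12}, {"delta_pos": [1, -85, 0], "twist": -0.18}, {"delta_pos": [2, -120, 0], "twist": -0.24}, {"delta_pos": [3, -155, 0], "twist": -0.3}, {"delta_pos": [4, -190, 0], "twist": -0.36}, {"delta_pos": [5, -225, 0], "twist": -0.42}, {"delta_pos": [5, -260, 0], "twist": -0.48}])

```text
time: 3.95
position: [514.3, -109.7, 403.2]
orientation: [-0.192, -3.134, 0.001]
force: [0.5, 0.3, -3.8]
grip_width: 0.273
```

```bash
python3 - <<'E'
from h import *
s=r.read_state();print(s['position'],s['force'],s['moment'])
c=cap('side','s2');c=cap('top','t2')
E
```

```text
[ 514.25125927 -109.66772503  403.24192641] [ 0.51828924  0.34906188 -3.81355602] [ 0.01430045 -0.01059875  0.03289069]
```

View pics/s2.png

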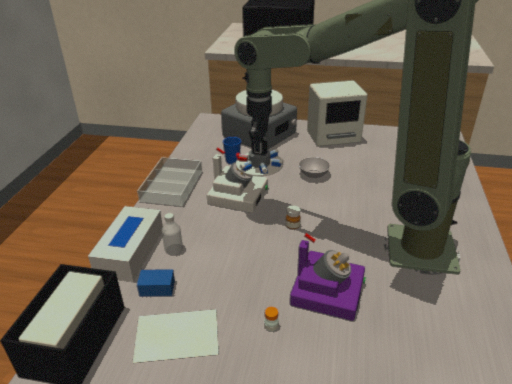

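View pics/t2.png

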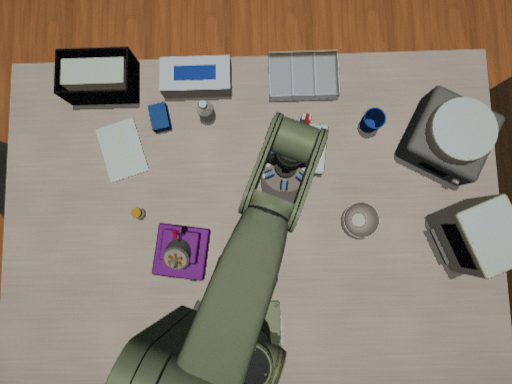

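servo_tool(steps=[{"delta_pos": [0, -25, 0], "twist": 0}, {"delta_pos": [1, -58, -5], "twist": 0}, {"delta_pos": [1.2, -58.7, -15], "twist": 0}, {"delta_pos": [1.2, -58.7, -28], "twist": 0}, {"delta_pos": [1.2, -58.7, -28], "twist": 0}])

```text
time: 4.47
position: [514.2, -172.1, 372.2]
orientation: [-0.2, -3.127, 0.007]
force: [-0.0, -0.7, -2.8]
grip_width: 0.272
```

```bash
cat > look.py <<'E'
import sys
from h import *
s=r.read_state();print(s['position'].round(1),s['force'].round(1),s['moment'].round(2),s['time'],s['grip_width'])
n=sys.argv[1]
c=cap('side');a=cv2.resize(c['color'][130:230,190:320],None,fx=6,fy=6,interpolation=cv2.INTER_CUBIC)
cv2.imwrite(f'pics/{n}.png',a[:600,:780])
E
python3 look.py s3
```

```text
[ 514.2 -172.1  372.2] [-0.  -0.7 -2.8] [-0.04  0.09  0.05] 4.4667 0.27228958997148117
```

View pics/s3.png

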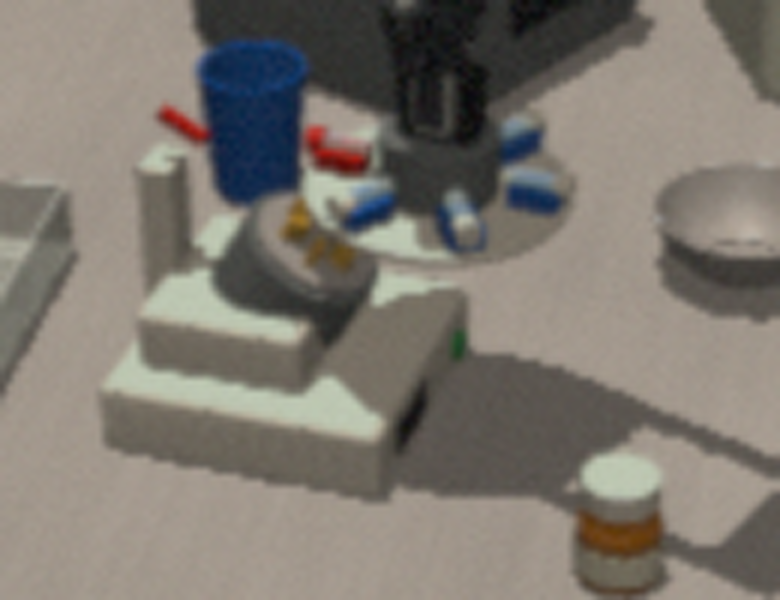

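servo_tool(steps=[{"delta_pos": [1.3, 3, -3], "twist": 0}, {"delta_pos": [1.3, 3.5, -7], "twist": 0}, {"delta_pos": [-3, 4, -11], "twist": 0}, {"delta_pos": [-6, 4.5, -14], "twist": 0}, {"delta_pos": [-9.5, 5, -17], "twist": 0}, {"delta_pos": [-9.5, 5, -17], "twist": 0}, {"delta_pos": [-9.5, 5, -17], "twist": 0}])

```text
time: 5.1
position: [504.5, -167.7, 358.6]
orientation: [-0.2, -3.128, 0.014]
force: [-13.5, -3.5, 18.5]
grip_width: 0.272
```

```bash
python3 look.py s4
```

```text
[ 504.5 -167.7  358.6] [-13.5  -3.5  18.5] [-0.97  1.3  -0.38] 5.1 0.27173454831117444
```

View pics/s4.png

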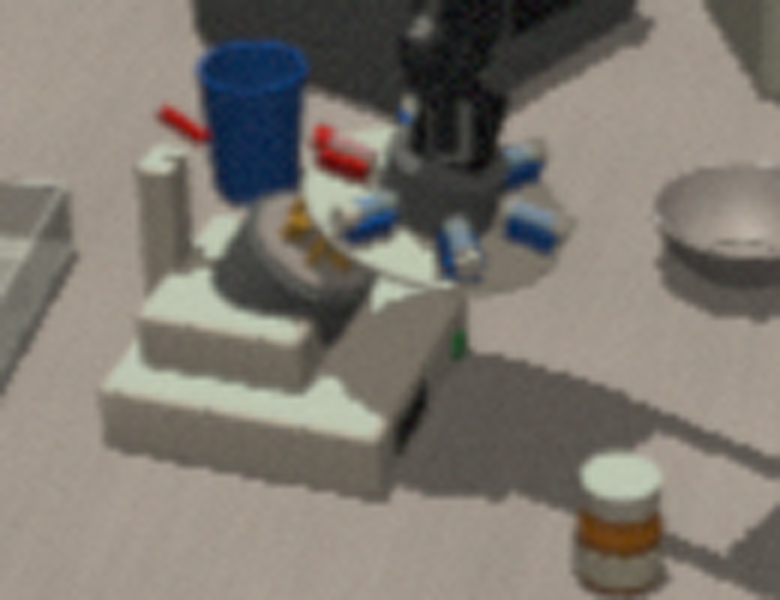

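servo_tool(steps=[{"delta_pos": [-4, 0.5, -6], "twist": 0}, {"delta_pos": [-7, 1, -11], "twist": 0}, {"delta_pos": [-11, 1.5, -17], "twist": 0}, {"delta_pos": [-13, 2, -23], "twist": 0}, {"delta_pos": [-16, 2.5, -29], "twist": 0}, {"delta_pos": [-16, 2.5, -31], "twist": 0}, {"delta_pos": [-16, 2.5, -31], "twist": 0}])

```text
time: 5.73
position: [487.5, -165.2, 327.7]
orientation: [-0.199, -3.125, 0.017]
force: [-9.2, -3.0, 7.3]
grip_width: 0.27
```

```bash
python3 look.py s5
```

```text
[ 487.5 -165.2  327.7] [-9.2 -3.   7.3] [-0.5   0.72 -0.28] 5.7333 0.2699269456099793
```

View pics/s5.png

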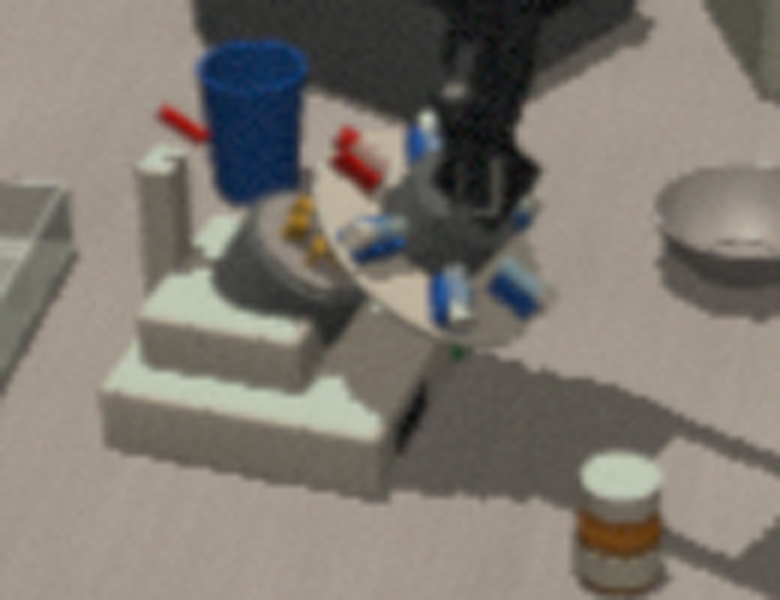

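```bash
cat > tilt.py <<'E'
from meas import *
c=load('side');m=masks(c)['red'];m[:150]=0;m[:, :238]=0;m[180:]=0
cs=comps(m,amin=6);print(cs)
s=r.read_state();P=s['position']-[0,0,155]
psi=-.128;e=np.array([np.cos(psi),np.sin(psi),0]);nn=np.array([-e[1],e[0],0])
u=max(cs,key=lambda a:a[0])[1]
o,d=ray(c,*u);k=((P-o)@nn)/(d@nn);q=o+k*d-P
a=np.array([q@e,q[2]]);print('rel',a.round(1),'tilt deg',np.degrees(np.arctan2(a[1],a[0])-np.arctan2(-47+2,56)).round(1), np.hypot(*a))
E
python3 tilt.py
```

```text
[(np.int32(29), array([248.62, 156.66]), array([246, 152,   7,   9]))]
rel [74.6 -5. ] tilt deg 34.9 74.7268042473369
```

```bash
python3 - <<'E'
from meas import *
im=cv2.imread('pics/s3.png');hsv=cv2.cvtColor(im,cv2.COLOR_BGR2HSV)
m=((hsv[...,0]<6)|(hsv[...,0]>174))&(hsv[...,1]>150)&(hsv[...,2]>90);m[:,:280]=0
ys,xs=np.nonzero(m);u=np.array([190+xs.mean()/6,130+ys.mean()/6])-.4
c=load('side');P=np.array([514.2,-172.1,372.2-155]);psi=-.128;e=np.array([np.cos(psi),np.sin(psi),0]);nn=np.array([-e[1],e[0],0])
o,d=ray(c,*u);k=((P-o)@nn)/(d@nn);q=o+k*d-P;print(u,q@e,q[2],np.degrees(np.arctan2(q[2],q@e)-np.arctan2(-45,56)))
E
```

```text
[244.9995564  155.14562738] 61.19457764640649 -47.860477864644565 0.7552859808163979
```

servo_tool(steps=[{"delta_pos": [-2, 0, 25], "twist": 0}, {"delta_pos": [0, 0, 50], "twist": 0}, {"delta_pos": [15, -2, 58], "twist": 0}, {"delta_pos": [31, -3.5, 58], "twist": 0}, {"delta_pos": [31, -3.5, 50], "twist": 0}, {"delta_pos": [31, -3.5, 50], "twist": 0}, {"delta_pos": [31, -3.5, 50], "twist": 0}])

```text
time: 6.37
position: [517.4, -167.5, 374.4]
orientation: [-0.198, -3.118, 0.012]
force: [0.1, 0.4, -4.4]
grip_width: 0.274
```

```bash
python3 look.py s6;python3 tilt.py; python3 -c "
from h import *
c=cap('top');cv2.imwrite('pics/t6.png',cv2.resize(c['color'][100:200,250:350],None,fx=6,fy=6,interpolation=cv2.INTER_CUBIC))"
```

```text
[ 517.4 -167.5  374.4] [ 0.1  0.4 -4.4] [ 0.03  0.12 -0.04] 6.3667 0.27359822054391825
[]Traceback (most recent call last):
  File "tilt.py", line 6, in <module>
    u=max(cs,key=lambda a:a[0])[1]
      ~~~^^^^^^^^^^^^^^^^^^^^^^
ValueError: max() iterable argument is empty
```

View pics/s6.png

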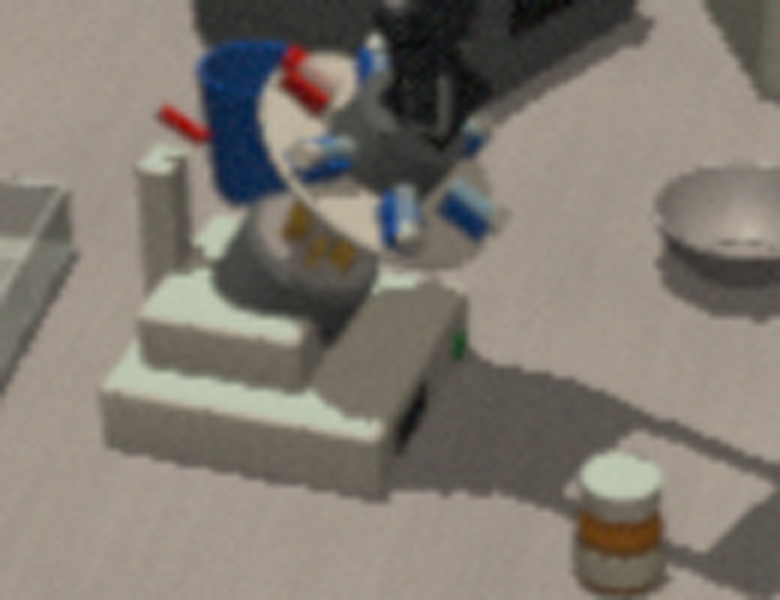

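View pics/t6.png

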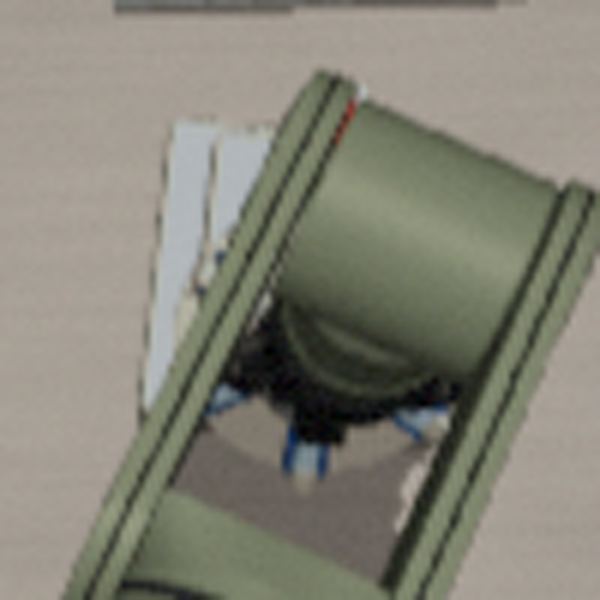

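servo_tool(steps=[{"delta_pos": [1, -1, -5], "twist": 0}, {"delta_pos": [4, -1.5, -9], "twist": 0}, {"delta_pos": [7, -2, -13], "twist": 0}, {"delta_pos": [10, -2.5, -17], "twist": 0}, {"delta_pos": [13, -3, -21], "twist": 0}, {"delta_pos": [13, -3, -21], "twist": 0}])

```text
time: 6.97
position: [531.0, -171.0, 353.7]
orientation: [-0.199, -3.12, 0.013]
force: [0.2, 0.2, -5.0]
grip_width: 0.273
```

```bash
python3 look.py s7
```

```text
[ 531.  -171.   353.7] [ 0.2  0.2 -5. ] [ 0.04  0.15 -0.02] 6.9667 0.27331584453336605
```

View pics/s7.png

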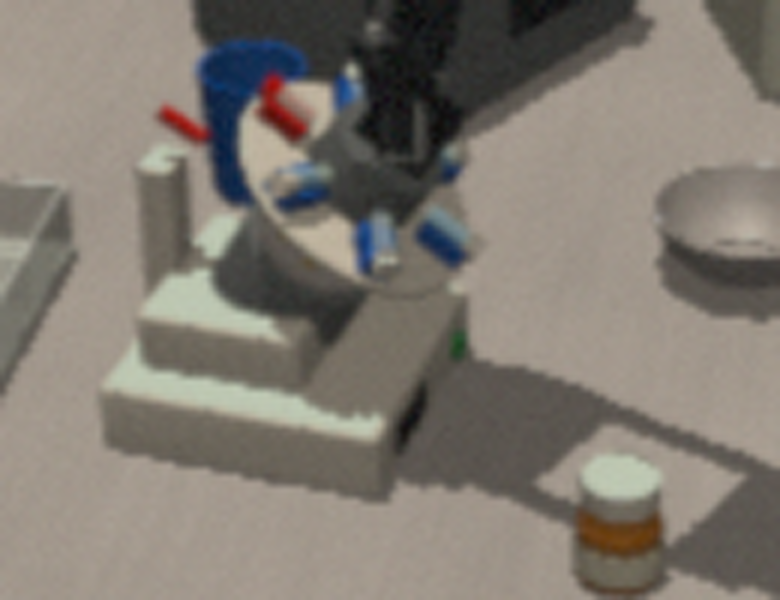

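servo_tool(steps=[{"delta_pos": [2, 0, -3], "twist": 0}, {"delta_pos": [4, 0, -6], "twist": 0}, {"delta_pos": [6, -0.5, -9], "twist": 0}, {"delta_pos": [8.5, -0.5, -12], "twist": 0}, {"delta_pos": [8.5, -0.5, -12], "twist": 0}])

```text
time: 7.43
position: [539.6, -171.4, 341.2]
orientation: [-0.198, -3.119, 0.013]
force: [0.5, 0.9, -5.5]
grip_width: 0.273
```

```bash
python3 look.py s8
```

```text
[ 539.6 -171.4  341.2] [ 0.5  0.9 -5.5] [0.19 0.05 0.05] 7.4333 0.27316996300696583
```

View pics/s8.png

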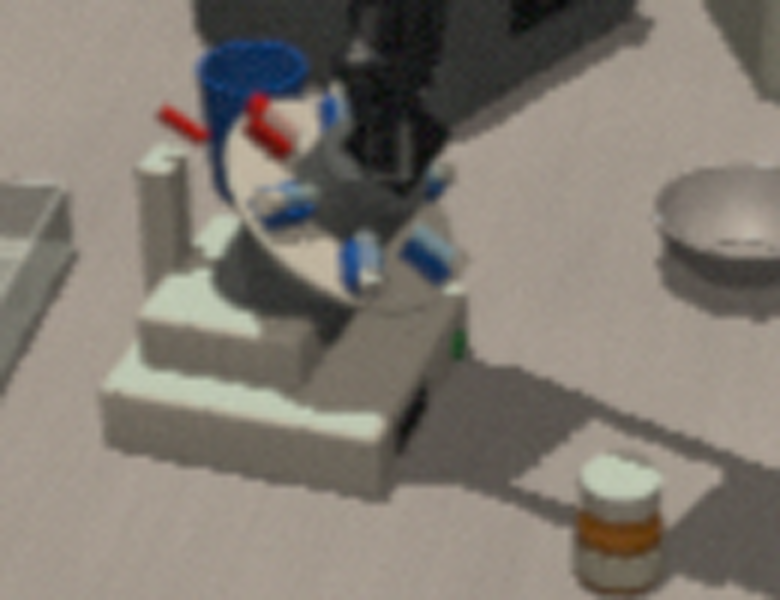

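servo_tool(steps=[{"delta_pos": [1.2, 0, -2], "twist": 0}, {"delta_pos": [2.3, -0.3, -4], "twist": 0}, {"delta_pos": [3.4, -0.4, -6], "twist": 0}, {"delta_pos": [3.4, -0.4, -6], "twist": 0}])

```text
time: 7.82
position: [542.5, -171.7, 338.5]
orientation: [-0.197, -3.116, 0.013]
force: [-8.4, 3.3, 11.2]
grip_width: 0.273
```

```bash
python3 - <<'E'
from meas import *
c=load('top')
psi=-.128;e=np.array([np.cos(psi),np.sin(psi),0]);n=-.5*e+np.array([0,0,.866]);xu=.866*e+np.array([0,0,.5]);y=np.cross(n,xu)
Q=np.array([299.12,144.25]),np.array([304.86,143.71]),np.array([296.5,149]),np.array([307.5,148.5]),np.array([305.25,154]),np.array([298.5,154.5])
S=np.array([577.5,-176.3,122.1])
pts=[]
for u in Q:
    o,d=ray(c,*u);q=o+d*((S-o)@n)/(d@n)-S;pts.append([q@xu,q@y])
pts=np.array(pts);print(pts.round(1));p=pts-pts.mean(0)
a=np.arctan2(p[:,1],p[:,0]);print(np.degrees(a).round(0),np.degrees(a)%60)
z=np.exp(6j*a).mean();print('s',np.angle(z)/6%1.047,abs(z))
E
```

```text
[[ 15.   11. ]
 [ 18.6  -6.5]
 [ -1.4  17.2]
 [  3.8 -16.8]
 [-15.1 -12.3]
 [-18.9   8.6]]
[  36.  -20.   96.  -78. -141.  156.] [36.48418637 39.81094553 35.83199674 41.55577192 39.10683511 36.42617523]
s 0.6664641910086053 0.9760490751686358
```

servo_tool(steps=[{"delta_pos": [0, 0, 0], "twist": 0}, {"delta_pos": [0, 0, 1], "twist": 0}, {"delta_pos": [0, 0, 1], "twist": 0}, {"delta_pos": [0, 0, 1], "twist": 0}], claw=35)

```text
time: 8.15
position: [542.8, -172.0, 340.1]
orientation: [-0.198, -3.118, 0.014]
force: [-0.4, -0.4, -0.0]
grip_width: 0.345
```

```bash
python3 look.py s9; python3 -c "
from h import *
print(r.read_state()['q'])"
```

```text
[ 542.8 -172.   340.1] [-0.4 -0.4 -0. ] [ 0.01 -0.01 -0.01] 8.15 0.3453401000036358
[-0.45505186  0.2596744   1.61698054 -0.01554843  1.27817877 -1.89472536]
```

View pics/s9.png

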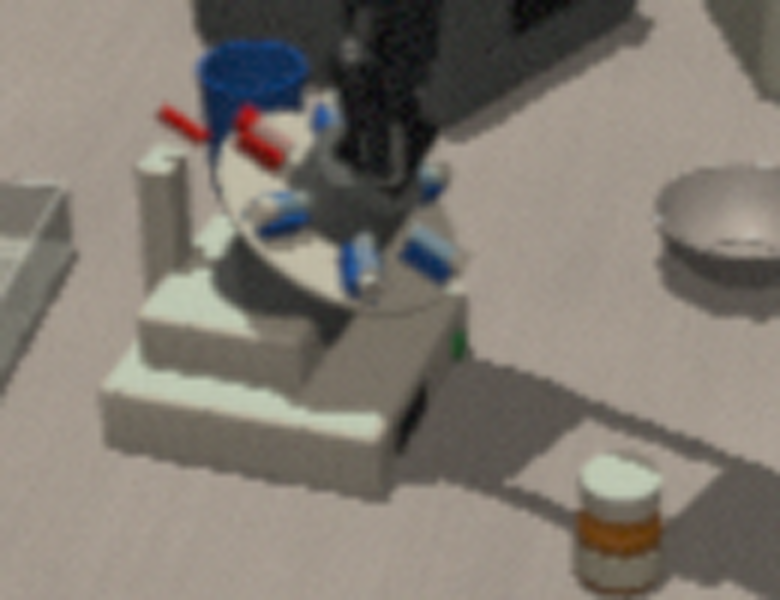

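servo_tool(steps=[{"delta_pos": [0, 0, 0], "twist": -0.1}, {"delta_pos": [0, 0, 0], "twist": -0.2}, {"delta_pos": [0, 0, 0], "twist": -0.27}, {"delta_pos": [0, 0, 0], "twist": -0.34}, {"delta_pos": [0, 0, 0], "twist": -0.4}, {"delta_pos": [0, 0, 0], "twist": -0.46}, {"delta_pos": [0, 0, 0], "twist": -0.46}])

```text
time: 8.78
position: [543.6, -170.1, 340.7]
orientation: [-0.904, -2.99, -0.002]
force: [0.1, 6.7, 5.0]
grip_width: 0.354
```

```bash
python3 look.py s10
```

```text
[ 543.6 -170.1  340.7] [0.1 6.7 5. ] [ 1.44 -0.45  0.35] 8.7833 0.3539922977469067
```

View pics/s10.png

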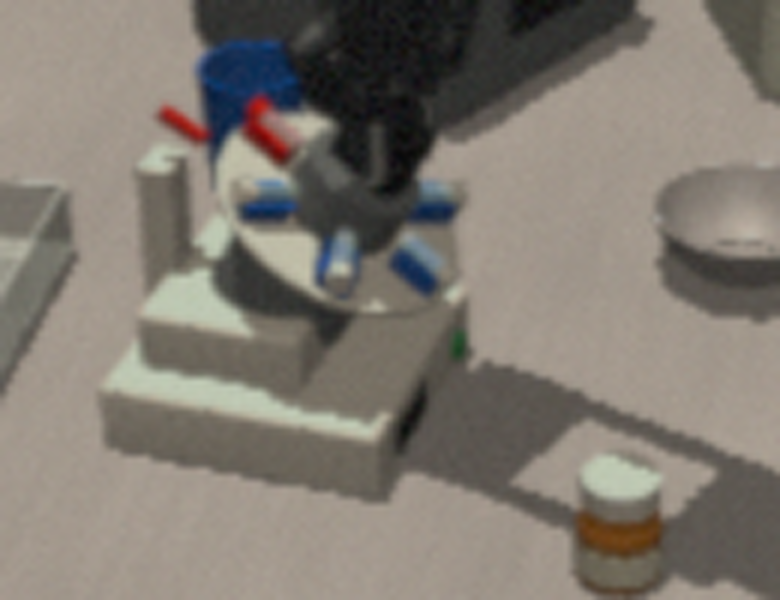

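servo_tool(steps=[{"delta_pos": [0, 0, 0], "twist": -0.04}, {"delta_pos": [0, 0, 0], "twist": -0.08}, {"delta_pos": [0, 0, 0], "twist": -0.12}, {"delta_pos": [0, 0, 0], "twist": -0.16}, {"delta_pos": [0, 0, 0], "twist": -0.16}], claw=39)

```text
time: 9.25
position: [543.9, -169.9, 340.3]
orientation: [-1.139, -2.91, -0.005]
force: [0.7, 0.5, -1.7]
grip_width: 0.387
```

```bash
python3 look.py s11
```

```text
[ 543.9 -169.9  340.3] [ 0.7  0.5 -1.7] [ 0.08 -0.11 -0.02] 9.25 0.3874679075856293
```

View pics/s11.png

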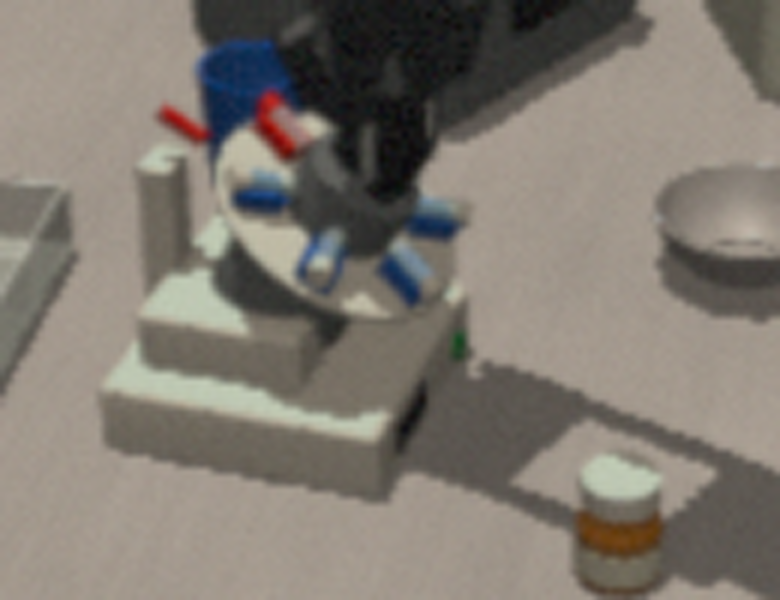

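```bash
cat > ang.py <<'E'
from meas import *
c=load('side')
psi=-.128;e=np.array([np.cos(psi),np.sin(psi),0]);n=-.5*e+np.array([0,0,.866]);xu=.866*e+np.array([0,0,.5]);y=np.cross(n,xu)
seat=np.array([584,-177.2,110])
mk=masks(c);m=mk['red'].copy();m[:,:228]=0;m[178:]=0;m[:,290:]=0
mb=mk['blue'].copy();mb[:158]=0;mb[:,:226]=0;mb[:,275:]=0;mb[190:]=0
for nm,mm in(('red',m),('blue',mb)):
  for a in comps(mm,amin=10):
    out=[]
    for h in(0,14):
        S=seat+(h+27)*n;o,d=ray(c,*a[1]);q=o+d*((S-o)@n)/(d@n)-S
        out+=[round(float(np.hypot(q@xu,q@y)),1),round(float(np.degrees(np.arctan2(q@y,q@xu))),1)]
    print(nm,a[0],a[1],'h0 r,deg',out[:2],'h14',out[2:])
E
python3 ang.py
```

```text
red 29 [235.07 150.48] h0 r,deg [69.2, -30.0] h14 [60.7, -14.1]
blue 26 [233.42 162.58] h0 r,deg [48.9, 35.1] h14 [61.3, 50.0]
blue 22 [261.5 167. ] h0 r,deg [62.6, -138.4] h14 [51.0, -154.9]
blue 23 [256.48 176.26] h0 r,deg [52.6, 158.5] h14 [61.5, 141.6]
```

```bash
cat > ang2.py <<'E'
import sys
from meas import *
from scipy.optimize import least_squares
psi=-.128;e=np.array([np.cos(psi),np.sin(psi),0]);n=-.5*e+np.array([0,0,.866]);xu=.866*e+np.array([0,0,.5]);y=np.cross(n,xu)
seat=np.array([584,-177.2,110]);c=load('side')
def blobs(f):
    im=cv2.resize(cv2.imread(f'pics/{f}.png'),(130,100),interpolation=cv2.INTER_AREA);d=dict(color=im);mk=masks(d)
    m=mk['red'].copy();m[:,:39]=0;m[45:]=0
    mb=mk['blue'].copy();mb[:26]=0;mb[:,:36]=0;mb[60:]=0;mb[:,90:]=0
    return [a[1]+[190,130] for a in comps(m,amin=10)],[a[1]+[190,130] for a in comps(mb,amin=10)]
def fit(f):
    R,B=blobs(f)
    if len(R)!=1: print(R)
    def pred(a,h,k): return proj(c,seat+(h+27)*n+56*(np.cos(a+k*np.pi/3)*xu+np.sin(a+k*np.pi/3)*y))
    def res(p):
        o=list(pred(p[0],p[1],0)-R[0])
        for b in B: o+=list(min((pred(p[0],p[1],k)-b for k in range(1,6)),key=np.linalg.norm))
        return o
    best=min((least_squares(res,[a0,h0]) for a0 in np.arange(-1,1.01,.2) for h0 in(0,14)),key=lambda s:s.cost)
    print(f,len(B),'a',best.x[0].round(3),'h',best.x[1].round(1),'rms px',np.sqrt(best.cost*2/len(best.fun)).round(2))
for f in sys.argv[1:]: fit(f)
E
python3 ang2.py s9 s10 s11
```

```text
s9 3 a -0.017 h 9.5 rms px 1.33
s10 3 a -0.226 h 7.5 rms px 1.1
s11 3 a -0.388 h 5.0 rms px 1.06
```

servo_tool(steps=[{"delta_pos": [0, 0, 0], "twist": 0.05}, {"delta_pos": [0, 0, 0], "twist": 0.1}, {"delta_pos": [0, 0, 0], "twist": 0.15}, {"delta_pos": [0, 0, 0], "twist": 0.15}], claw=60)

```text
time: 9.63
position: [543.6, -170.3, 340.1]
orientation: [-0.913, -2.987, -0.001]
force: [0.4, 0.4, -0.4]
grip_width: 0.601
```

```bash
python3 look.py s12; python3 ang2.py s12
```

```text
[ 543.6 -170.3  340.1] [ 0.4  0.4 -0.4] [-0.   -0.01 -0.01] 9.6333 0.6005944149501964
s12 3 a -0.412 h -6.6 rms px 1.08
```

View pics/s12.png

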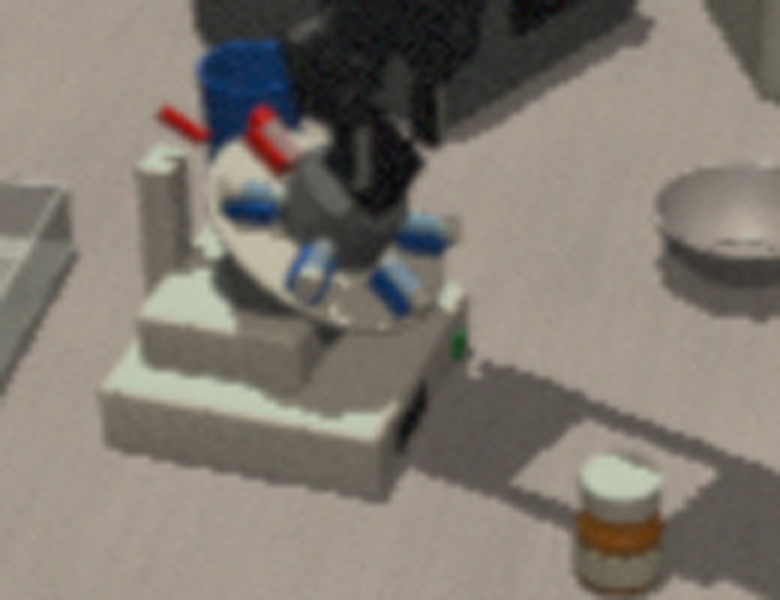

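servo_tool(steps=[{"delta_pos": [1, -1.7, -5], "twist": 0}, {"delta_pos": [1, -1.7, -5], "twist": 0}, {"delta_pos": [1, -1.7, -5], "twist": 0}], claw=37)

```text
time: 9.93
position: [544.8, -171.8, 334.7]
orientation: [-0.916, -2.986, -0.002]
force: [1.0, 1.0, -1.4]
grip_width: 0.371
```

servo_tool(steps=[{"delta_pos": [0, 0, 0], "twist": 0.08}, {"delta_pos": [0, 0, 0], "twist": 0.16}, {"delta_pos": [0, 0, 0], "twist": 0.24}, {"delta_pos": [0, 0, 0], "twist": 0.3}, {"delta_pos": [0, 0, 0], "twist": 0.36}, {"delta_pos": [0, 0, 0], "twist": 0.42}, {"delta_pos": [0, 0, 0], "twist": 0.47}, {"delta_pos": [0, 0, 0], "twist": 0.47}])

```text
time: 10.6
position: [545.2, -171.9, 335.3]
orientation: [-0.196, -3.119, 0.005]
force: [1.0, 0.0, 1.9]
grip_width: 0.37
```

```bash
python3 look.py s13; python3 ang2.py s13
```

```text
[ 545.2 -171.9  335.3] [1.  0.  1.9] [ 0.13 -0.42 -0.14] 10.6 0.3696781895426953
s13 4 a -0.308 h -3.9 rms px 1.34
```

View pics/s13.png

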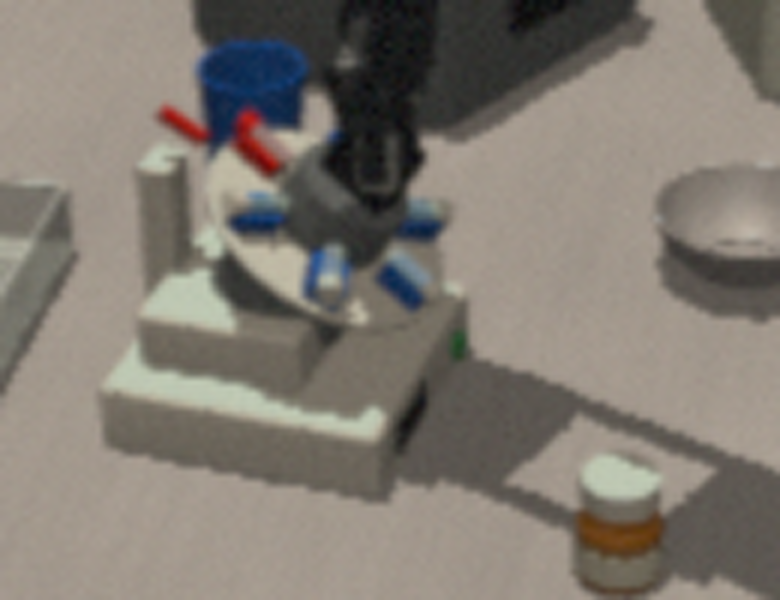

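servo_tool(steps=[{"delta_pos": [0, 0, 0], "twist": 0.1}, {"delta_pos": [0, 0, 0], "twist": 0.15}, {"delta_pos": [0, 0, 0], "twist": 0.2}, {"delta_pos": [0, 0, 0], "twist": 0.2}])

```text
time: 10.98
position: [545.1, -171.9, 335.2]
orientation: [0.113, -3.124, 0.007]
force: [0.6, 0.4, 0.4]
grip_width: 0.37
```

```bash
python3 look.py s14; python3 ang2.py s14
```

```text
[ 545.1 -171.9  335.2] [0.6 0.4 0.4] [ 0.12 -0.22 -0.18] 10.9833 0.3696857722632398
s14 3 a -0.145 h -5.0 rms px 1.34
```

Now bring the jaws back to the pointer direction and close to square the bar.

servo_tool(steps=[{"delta_pos": [0, 0, 0], "twist": -0.1}, {"delta_pos": [0, 0, 0], "twist": -0.19}, {"delta_pos": [0, 0, 0], "twist": -0.19}, {"delta_pos": [0, 0, 0], "twist": -0.19}])

```text
time: 11.37
position: [544.8, -171.9, 334.7]
orientation: [-0.184, -3.118, 0.005]
force: [0.4, -0.8, 0.3]
grip_width: 0.37
```

servo_tool(steps=[{"delta_pos": [0, 0, 0], "twist": 0}, {"delta_pos": [0, 0, 0], "twist": 0}, {"delta_pos": [0, 0, 0], "twist": 0}, {"delta_pos": [0, 0, 0], "twist": 0}, {"delta_pos": [0, 0, 0], "twist": 0}, {"delta_pos": [0, 0, 0], "twist": 0}], claw=22)

```text
time: 11.87
position: [544.7, -171.9, 335.0]
orientation: [-0.184, -3.118, 0.005]
force: [-3.0, 2.0, 3.7]
grip_width: 0.266
```

```bash
python3 look.py s15; python3 ang2.py s15; python3 -c "
from h import *
import numpy as np
from scipy.spatial.transform import Rotation as R
m=R.from_rotvec(r.read_state()['orientation']).as_matrix();print('jaw-90deg',np.arctan2(m[1,1],m[0,1])-np.pi/2)"
```

```text
[ 544.7 -171.9  335. ] [-3.   2.   3.7] [ 0.04  0.35 -0.17] 11.8667 0.2657598756741441
s15 3 a -0.062 h -5.8 rms px 1.24
jaw-90deg -0.11782383391701012
```

View pics/s15.png

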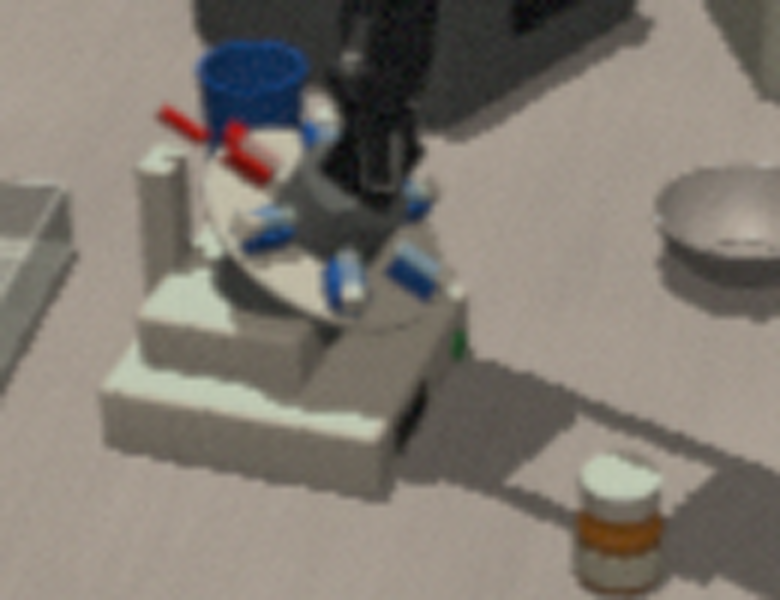

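servo_tool(steps=[{"delta_pos": [0, 0, 0], "twist": 0}, {"delta_pos": [0, 0, 0], "twist": 0}, {"delta_pos": [0, 0, 0], "twist": 0}, {"delta_pos": [0, 0, 10], "twist": 0}, {"delta_pos": [0, 0, 40], "twist": 0}, {"delta_pos": [0, 0, 80], "twist": 0}, {"delta_pos": [0, 0, 110], "twist": 0}], claw=70)

```text
time: 12.5
position: [544.8, -172.0, 447.8]
orientation: [-0.184, -3.12, 0.006]
force: [0.3, -0.8, 1.0]
grip_width: 0.701
```

servo_tool(steps=[{"delta_pos": [-10, 35, 0], "twist": 0}, {"delta_pos": [-20, 70, 0], "twist": 0}, {"delta_pos": [-40, 105, 0], "twist": 0}, {"delta_pos": [-60, 140, 0], "twist": 0}, {"delta_pos": [-80, 175, 0], "twist": 0}, {"delta_pos": [-100, 205, 0], "twist": 0}, {"delta_pos": [-120, 225, 0], "twist": 0}, {"delta_pos": [-120, 225, 0], "twist": 0}])

```text
time: 13.17
position: [421.9, 56.0, 448.3]
orientation: [-0.176, -3.119, 0.003]
force: [0.0, 0.6, -0.6]
grip_width: 0.697
```

```bash
python3 look.py s16; python3 ang2.py s16; python3 -c "
from h import *
c=cap('top','t16');cv2.imwrite('pics/t16c.png',cv2.resize(c['color'][100:200,250:350],None,fx=6,fy=6,interpolation=cv2.INTER_CUBIC))"
```

```text
[421.9  56.  448.3] [ 0.   0.6 -0.6] [0.03 0.01 0.01] 13.1667 0.6971739590209671
s16 3 a -0.076 h -5.2 rms px 1.32
```

View pics/s16.png

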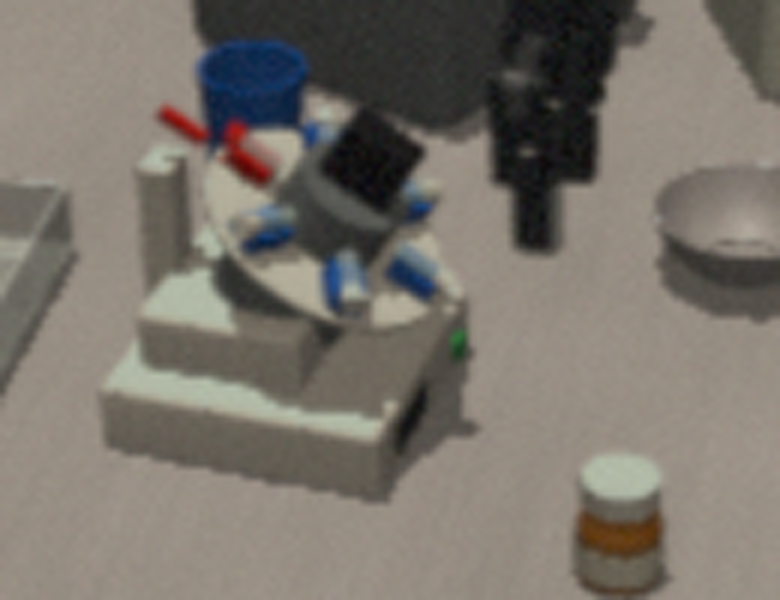

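View pics/t16c.png

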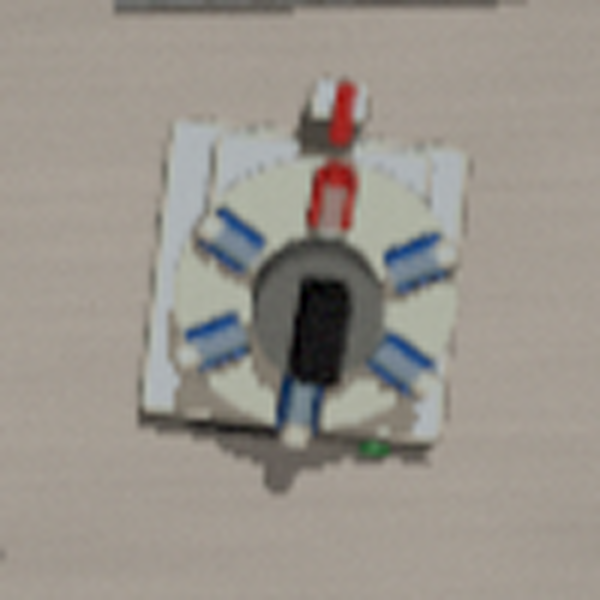

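```bash
python3 - <<'E'
from meas import *
c=load('top');mk=masks(c)
psi=-.128;e=np.array([np.cos(psi),np.sin(psi),0]);n=-.5*e+np.array([0,0,.866]);xu=.866*e+np.array([0,0,.5]);y=np.cross(n,xu)
seat=np.array([584,-177.2,110])
def on(u,h):
    S=seat+h*n;o,d=ray(c,*u);q=o+d*((S-o)@n)/(d@n)-S;return np.array([q@xu,q@y])
x0,y0=250,100
for k,h in(('red',28),('blue',28),('black',80)):
    for a in comps(mk[k][100:180,250:335],(250,100)): print(k,a[0],a[1],on(a[1],14 if a[1][1]<125 and k=='red' else h).round(1))
E
```

```text
red 27 [306.52 119.26] [96.8 -1. ]
red 31 [304.39 130.55] [64.8  2. ]
blue 16 [289.62 137.75] [37.6 43.9]
blue 19 [317.68 141.16] [ 35.5 -42.9]
blue 6 [287.  142.5] [21.6 50.1]
blue 16 [284.88 154.12] [-16.9  52.3]
blue 17 [317.47 158.06] [-19.2 -50.4]
blue 9 [314.   162.22] [-34.1 -41.7]
blue 13 [297.   166.23] [-53.2   9.5]
blue 7 [302.29 167.  ] [-54.   -7.4]
black 142 [302.71 154.85] [4.3 1.6]
black 10 [290.5 171.1] [-51.6  31.5]
```

servo_tool(steps=[{"delta_pos": [20, -35, 0], "twist": 0}, {"delta_pos": [40, -70, 0], "twist": 0}, {"delta_pos": [60, -105, 0], "twist": 0}, {"delta_pos": [80, -140, 0], "twist": 0}, {"delta_pos": [100, -170, 0], "twist": 0}, {"delta_pos": [120, -200, 0], "twist": 0}, {"delta_pos": [140, -231, 0], "twist": 0}, {"delta_pos": [140, -231, 0], "twist": 0}], claw=0)

```text
time: 13.93
position: [566.9, -184.4, 447.4]
orientation: [-0.191, -3.123, 0.012]
force: [0.0, 1.0, -0.0]
grip_width: -0.0
```

servo_tool(steps=[{"delta_pos": [0, 0, -30], "twist": 0}, {"delta_pos": [0, 0, -55], "twist": 0}, {"delta_pos": [0, 0, -62], "twist": 0}, {"delta_pos": [0, 0, -66], "twist": 0}, {"delta_pos": [0, 0, -66], "twist": 0}])

```text
time: 14.35
position: [566.8, -184.8, 380.8]
orientation: [-0.192, -3.121, 0.011]
force: [0.4, 0.8, 0.6]
grip_width: -0.001
```

servo_tool(steps=[{"delta_pos": [-5, 10.3, 0], "twist": 0}, {"delta_pos": [-5, 10.3, 0], "twist": 0}, {"delta_pos": [-5, 10.3, -2], "twist": 0}, {"delta_pos": [-5, 10.3, -5], "twist": 0}, {"delta_pos": [-5, 10.3, -5], "twist": 0}])

```text
time: 14.77
position: [561.8, -174.2, 376.0]
orientation: [-0.191, -3.122, 0.011]
force: [0.3, -0.4, -0.5]
grip_width: -0.0
```

servo_tool(steps=[{"delta_pos": [0, 0, -2], "twist": 0}, {"delta_pos": [0, 0, -4], "twist": 0}, {"delta_pos": [0, 0, -4], "twist": 0}])

```text
time: 15.02
position: [561.9, -174.3, 371.9]
orientation: [-0.191, -3.122, 0.012]
force: [-0.4, 0.3, 0.7]
grip_width: 0.002
```

servo_tool(steps=[{"delta_pos": [0, 0, -1.5], "twist": 0}, {"delta_pos": [0, 0, -3], "twist": 0}, {"delta_pos": [0, 0, -3], "twist": 0}])

```text
time: 15.27
position: [562.0, -174.3, 371.4]
orientation: [-0.191, -3.123, 0.012]
force: [-4.1, 2.2, 10.9]
grip_width: 0.003
```

servo_tool(steps=[{"delta_pos": [0, 0, 15], "twist": 0}, {"delta_pos": [0, 0, 45], "twist": 0}, {"delta_pos": [0, 0, 80], "twist": 0}, {"delta_pos": [-15, 35, 80], "twist": 0}, {"delta_pos": [-30, 70, 80], "twist": 0}, {"delta_pos": [-50, 105, 80], "twist": 0}, {"delta_pos": [-75, 140, 80], "twist": 0}, {"delta_pos": [-100, 175, 80], "twist": 0}])

```text
time: 15.93
position: [462.4, -0.3, 451.1]
orientation: [-0.192, -3.123, 0.012]
force: [0.2, 1.1, 0.6]
grip_width: -0.001
```

servo_tool(steps=[{"delta_pos": [-20, 35, 0], "twist": 0}, {"delta_pos": [-40, 60, 0], "twist": 0}, {"delta_pos": [-40, 60, 0], "twist": 0}])

```text
time: 16.18
position: [419.2, 63.1, 450.8]
orientation: [-0.184, -3.121, 0.009]
force: [0.4, -0.1, -1.2]
grip_width: 0.0
```

```bash
python3 look.py s17; python3 ang2.py s17; python3 - <<'E'
from meas import *
c=cap('top','t17');cv2.imwrite('pics/t17c.png',cv2.resize(c['color'][100:200,250:350],None,fx=6,fy=6,interpolation=cv2.INTER_CUBIC))
mk=masks(c)
for k in('red','blue'):
    for a in comps(mk[k][100:180,250:335],(250,100)): print(k,a[0],a[1])
E
```

```text
[419.2  63.1 450.8] [ 0.4 -0.1 -1.2] [-0.02  0.03  0.  ] 16.1833 3.251690397148177e-05
s17 3 a -0.073 h -5.3 rms px 1.33
red 27 [306.52 119.26]
red 29 [304.62 130.17]
blue 17 [289.59 137.65]
blue 18 [317.78 141.06]
blue 7 [287.14 142.71]
blue 17 [284.65 154.41]
blue 16 [317.38 158.06]
blue 5 [285.6 159.6]
blue 9 [314.   162.22]
blue 13 [297.   166.23]
blue 8 [302.25 166.75]
```

View pics/t17.png

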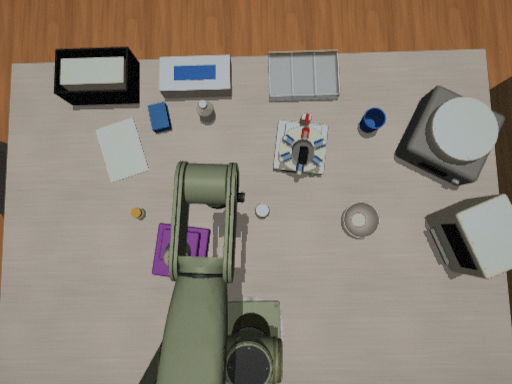

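View pics/t17c.png

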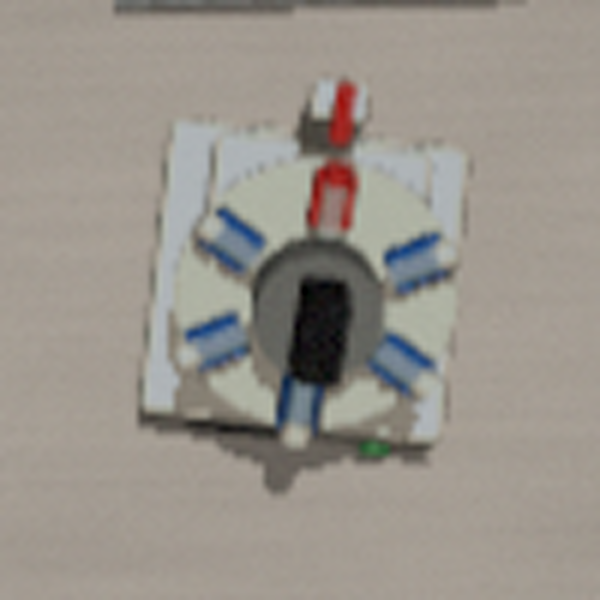

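```bash
python3 -c "
from rig import r
print(r.hand_in())"
```

```text
the job is handed in; nothing more can be done
None
```

I put the carrier back on the white rotator's spindle, meshed and seated with its red holder at the pointer, and handed the job in at about 16 s of the 42 s allowed. I left the purple look-alike alone.

**How it was done**
- I gripped the bar and tilted the carrier in the jaws by pressing its rim on the pin tip. It then slid down the pin until it stopped on the tooth tops.
- With the jaws loosened I turned it about −0.4 rad, and it dropped into mesh.
- I turned carrier and spindle back together, squared the bar to the pointer with the jaws, and let go.
- I pressed lightly on top of the bar, then backed the arm away.

**Last checks**
- **Seated:** the side view showed a drop of about 15 mm, against 14 mm for meshing. The press met the bar at the height predicted for a seated carrier, with about 11 N on the wrist.
- **Lined up:** the top view puts the red holder within about 1° of the pointer. The coarser side-view fit disagrees and reads about −4°, of which roughly 1° is its own bias, so I trusted the top view.
- **Bystanders:** in the last top picture I saw none of them moved. I checked this by eye and did not measure it.

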